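Lock the coffee jug's stopper at the workshop potluck

TASK

One of the two steel coffee jugs on the buffet table still has its black stopper standing up unlocked: take the stopper by its grip bar, press it down against its spring and, holding it down, turn it clockwise (seen from above) until the bar lines up with the jug's handle, so that its lugs catch under the collar and it stays down when you let go. Do not touch the other jug, whose stopper is already locked.

Things in the scene. Friction and masses are not known exactly. Their poses are not given: they have to be found in the camera images.
- stopper_grip (a point): Centre of the black grip bar (62 long, 24 thick, 40 mm tall) on the unlocked jug's stopper: on its turning axis, 20 mm below the bar's top and 20 mm above the stopper's disc (70 mm across), 229 mm above the table at the start. x along the bar, y across it (pinch this way), z up. Unlocked, the disc stands 24 mm above the jug's collar rim; locked, 18 mm. The jug is fixed.
- stopper_press (a joint): How far that stopper is pressed down, m: 0 = up on its spring, 0.018 = bottom stop. The spring takes 3 N to start, 10.5 N at the bottom, and lifts it again. It turns past its entry only while pressed beyond 0.010 (aim at 0.014); let go after the full turn, it rises until its lugs catch under the collar at about 0.006, and stays.
- stopper_turn (a joint): How far that stopper is turned clockwise seen from above, rad: starts at 0 to 0.12; unpressed it is blocked at about 0.2. The lugs catch from 0.87 up to the end stop at 1.31; at 1.08 the bar is in line with the jug's handle. Turning friction about 0.06 N m.
- locked_jug: The other steel jug, fixed, stopper already locked; leave it alone. Both jugs: 140 mm across, collar 100 mm across with its rim 185 mm above the table, a loop handle reaching 114 mm from the axis, below the rim. Origin: centre of its underside on the table; x points to its handle, z up. Its bar's top is 243 mm above the table.
Mind the look-alikes: they are no part of the job. Leave any pink look-alike of the part that bears stopper_grip alone.

How it is judged:
By the outcome, as a careful person would: the job done as asked, in the order asked, and still so for the second after the job is handed in, with the robot touching nothing.
It also fails if it takes over 32 s, if anything falls off the work surface, if the arm or the gripper's body presses on something with over 40 N, if the wrist force passes 120 N, or if a joint passes its speed limit or range.

ROBOT

A 6-joint arm with a two-finger parallel gripper is mounted at the origin on the work surface. World frame = base frame: x ahead of the robot, y to its left, z up, the work surface at z = 0. Lengths are in mm, angles in rad, forces in N, time in s.
With the tool pointing down it reaches from about 400 to 925 mm from the base axis. Payload 12.5 kg.
Tool frame: the origin (TCP) lies on the centre line of the jaws, within the pads' length; the fingertips stand 17 mm ahead of it and the grasp point (between the pads) lies 2 mm behind it; z points along the fingers, y is the line along which they close (so a half turn about z gives the same grasp; the last joint's range is limited). The gripper opens to 95 mm and grips with 3 to 60 N. Pads are 20 mm wide; open, the fingers measure 119 mm over their backs; the gripper's body (75 mm by 180 mm) begins 59 mm behind the grasp point.
Start: joints at [1.009, 0.491, 1.559, -0, 1.092, -0.106], TCP at [275.099, 561.218, 231.661] pointing down, gripper open.
Joint ranges: [-3.1, 3.1], [-0.84, 2.19], [0.05, 2.79], [-1.13, 4.28], [0.06, 2.93], [-2.69, 2.69]. Speed limits (rad/s): [2.22, 2.22, 2.79, 3.14, 3.14, 3.14].

INTERFACE

Orientations are given as [roll, pitch, yaw] about the fixed x, y, z axes, in that order (R = Rz(yaw) Ry(pitch) Rx(roll)).
In Python, from cell import env gives the robot as it stands.
- The arm moves only by the tool drive_tool, never from a script. Its argument "deltas" is text: rows parted by semicolons, each of 4 numbers parted by spaces: the shift along the world's x, y, z normalised to -1 to 1, where 1 is 100 mm, then the turn about the world's z normalised to -1 to 1, where 1 is 180 degrees. A call has 1 to 10 rows; each row shifts and turns the commanded pose from where the row before left it; what a row does not reach is not made up. A row lasts 1/12 s, in which the tool goes at most 41.7 mm and 7.16 degrees, less where a joint would pass 70% of its speed; a pose out of reach is approached as far as the arm can. A call with a number of a shift or a turn outside -1 to 1 is refused whole. A call with a gripper value outside its range is refused whole. "gripper" is the closure, from 0 (fully open) to 1 (shut), set as the call begins (left out, the last holds). The fingers move at their own pace and stop on an object; the grip force is fixed at half the most. Time passes only in rows, so rows that do not move let the fingers close. It gives the time, the measured TCP pose, the force, the opening and the grip force at its end, in the units of the state.
- env.state(): the state, without advancing time (a new reading comes with each control period).
- env.read_camera(name): name is "scene" or "top"; returns (picture, depth): 384x512x3 uint8, red, green, blue; 384x512 float32, mm along the optical axis (not along the pixel's ray), 0 where there is no reading.
- env.camera_params(name): a dict with "mtx" (3x3 intrinsics, pixels), "camera_from_world" (4x4, takes a point from world to camera coordinates). Camera axes: x right, y down, z forward; pixel columns grow to the right and rows downward; lengths in mm; the calibration is good to about 2 mm. A picture is of the moment at which its call begins. camera_params takes no time and is no camera call.
- env.job_done(): hands the job in; it is judged then, once.
The state is a dict: "t": time; "joints": joint angles; "qvel": joint speeds; "tau": joint torques, N m; "eef_pos": TCP position; "tcp_rot": TCP orientation; "ft_force": force on the tool from outside, world axes, zero at the start; "moment": the same for the moment, N m; "opening": opening from 0.0 (shut) to 1.0 (fully open); "grip_force": force on a finger pad.
Only numpy, scipy, OpenCV 4.12 (cv2) and the standard library are available. Lean on these libraries where they do the work, as an engineer would, in place of code of your own. Each camera call takes 0.05 s, during which the arm holds its last target. There are 200 camera calls.

## Working session

There is one attempt and no reset: what is moved stays moved. The work goes in short steps, Python scripts to look and compute and a tool call to move; the robot and the scene stay as the last step left them, time stands still between calls to the robot, and variables do not carry over. Pictures are saved under pics/ and viewed, at most 10 in all, crops included, and the job is handed in when it is done.

Besides the shell and the picture viewer there is one more tool, called after "Request:" by a JSON object that holds its "method" and its "body", one argument or row to a line. drive_tool: Moves the arm, as the interface text tells. Its arguments: {"type":"object","properties":{"deltas":{"type":"string"},"gripper":{"type":"number"}},"required":["deltas"]}

```bash
mkdir -p pics
python3 - <<'E'
from cell import env
import cv2, numpy as np
for n in("scene","top"):
    p,d=env.read_camera(n); cv2.imwrite(f"pics/{n}0.png",p[:,:,::-1]); np.savez(f"{n}0.npz",p=p,d=d)
    c=env.camera_params(n); print(n,c["mtx"].tolist(),np.round(c["camera_from_world"],3).tolist())
print(env.state())
E
```

```text
scene [[373.47822584132473, 0.0, 250.6864168756783], [0.0, 373.47822584132473, 186.46826398413518], [0.0, 0.0, 1.0]] [[0.73, 0.683, -0.022, -290.516], [0.351, -0.403, -0.845, 13.654], [-0.586, 0.61, -0.534, 1120.439], [0.0, 0.0, 0.0, 1.0]]
top [[348.3960421453504, 0.0, 253.94473476671175], [0.0, 348.3960421453504, 189.8637694235234], [0.0, 0.0, 1.0]] [[0.028, -1.0, -0.002, 3.557], [-0.991, -0.027, -0.131, 437.233], [0.13, 0.005, -0.991, 988.544], [0.0, 0.0, 0.0, 1.0]]
{'t': 0.1, 'joints': array([ 1.00939885e+00,  4.91478293e-01,  1.55937408e+00,  5.36691897e-06,
        1.09169914e+00, -1.05563022e-01]), 'qvel': array([-0.00032858, -0.00100476, -0.00172931, -0.0014044 , -0.00152591,
       -0.0020929 ]), 'tau': array([ 2.98932151e-03, -6.13616967e+01, -2.58610171e+01,  6.94401632e-02,
        4.69351199e-02, -6.93047855e-05]), 'eef_pos': array([274.98759951, 561.04152948, 231.13818579]), 'tcp_rot': array([-3.14063964e+00, -1.05765162e-04,  2.68575568e+00]), 'ft_force': array([ 0.39885272, -0.53481356, -0.24048117]), 'moment': array([ 0.10184022, -0.03378377,  0.00743652]), 'grip_force': 0.0, 'opening': 1.0010915561335687}
```

View pics/scene0.png

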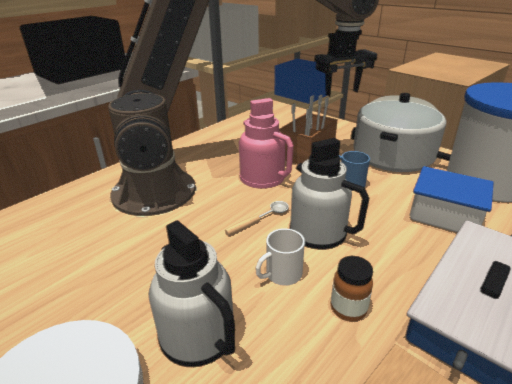

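View pics/top0.png

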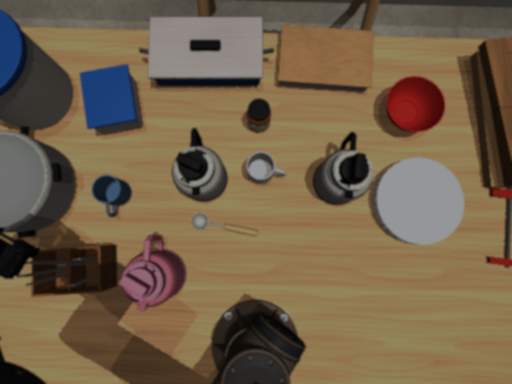

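The scene picture shows two steel jugs, with stoppers at about (325,155) and (185,245). In the top view they are at (190,160) and (350,170). The pink flask is the look-alike. I'll measure the bars next.

```bash
cat > h.py <<'E'
import numpy as np, cv2
from cell import env
def cloud(n,d):
    c=env.camera_params(n);K=c["mtx"];T=np.linalg.inv(c["camera_from_world"])
    v,u=np.mgrid[:384,:512]
    P=np.stack([(u-K[0,2])/K[0,0]*d,(v-K[1,2])/K[1,1]*d,d,np.ones_like(d)],-1)
    return (P@T.T)[...,:3]
E
python3 - <<'E'
from h import *
im=[]
for n,boxes in (("top",[(165,120,235,210),(305,125,380,210)]),("scene",[(280,130,375,250),(140,215,245,365)])):
    z=np.load(n+"0.npz");p,d=z["p"],z["d"];W=cloud(n,d)
    for (a,b,c,e) in boxes:
        w=W[b:e,a:c];q=p[b:e,a:c];dark=(q.max(-1)<60)&(d[b:e,a:c]>0)
        hs=w[...,2][dark]
        print(n,a,"zmax",np.round(np.percentile(hs,[90,95,98,99.5]),1))
        top=dark&(w[...,2]>hs.max()-9)
        t=w[top]; r=cv2.minAreaRect(t[:,:2].astype(np.float32)); print(" bar",len(t),np.round(t.mean(0),1),np.round(r[0],1),np.round(r[1],1),round(r[2],1))
        m=t[:,:2]-t[:,:2].mean(0);V=np.linalg.svd(m,full_matrices=0)[2][0];print(" dir",np.degrees(np.arctan2(V[1],V[0])))
        hd=w[dark&(w[...,2]>60)&(w[...,2]<165)]
        print(" handle",len(hd),np.round(np.median(hd,0),1), np.round(hd[hd[:,0].argmax()],1))
        st=(~dark)&(w[...,2]>178)&(w[...,2]<192)
        cc,rr=cv2.minEnclosingCircle(w[st][:,:2].astype(np.float32)); print(" rim",st.sum(),np.round(cc,1),round(rr,1))
        im.append(cv2.resize(q[:,:,::-1],(390,290),interpolation=cv2.INTER_CUBIC))
cv2.imwrite("pics/c.png",np.vstack([np.hstack(im[:2]),np.hstack(im[2:])]))
E
```

```text
top 165 zmax [248.3 249.2 250.1 251.1]
 bar 250 [471.1 166.4 248.1] [471.8 166.7] [57.6 24. ] 67.3
 dir -111.35953520055102
 handle 290 [436.2 155.4 110.5] [577.5 174.2 151.9]
 rim 409 [472.6 169.1] 49.8
top 305 zmax [241.6 242.6 243.8 245.1]
 bar 250 [ 472.  -227.4  242. ] [ 472.4 -227.9] [23.4 57.5] 84.5
 dir 174.65367908555507
 handle 537 [ 447.3 -183.9  120.6] [ 577.8 -232.1  151.9]
 rim 466 [ 474.6 -228.5] 50.3
scene 280 zmax [244.3 248.9 249.6 250.1]
 bar 199 [475.1 161.4 247.4] [472.7 165. ] [59.4 25.2] 65.7
 dir -116.06286563538512
 handle 309 [576.1 171.2 133.2] [585.  174.9 133.2]
 rim 368 [473.5 166. ] 50.5
scene 140 zmax [242.4 243.5 244.1 244.5]
 bar 421 [ 480.7 -234.1  242.4] [ 477.8 -233. ] [22.5 58.1] 87.1
 dir -4.422430385615858
 handle 587 [ 581.6 -244.5  135.5] [ 588.6 -241.   132.2]
 rim 843 [ 475.7 -230.9] 50.6
```

View pics/c.png

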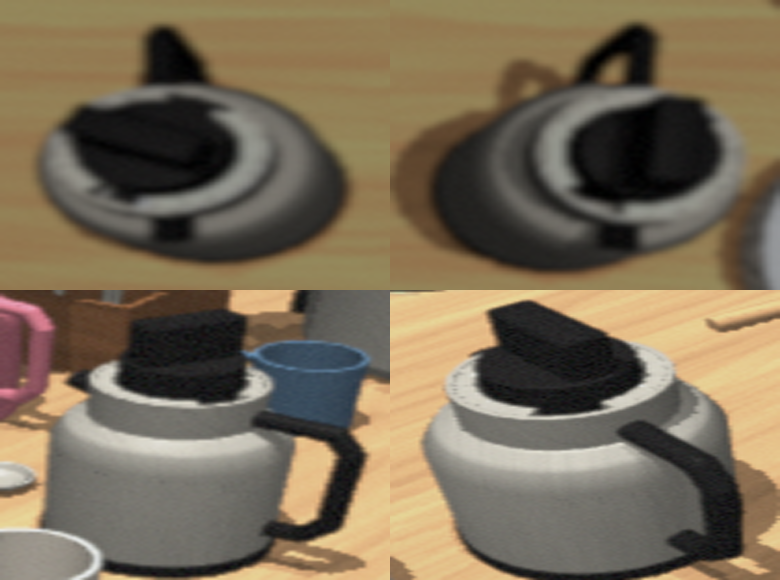

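The unlocked jug is the one at (473,167). Its bar top reads 249 mm, and the bar points at about 66° against about 3° for the handle. The other jug's bar top reads 243 mm and is already in line with its handle. I'll raise the arm, cross over and turn the tool by −88°.

Request:
{"method": "drive_tool", "body": {
  "deltas": "0 0 0.35 -0.039; 0 0 0.35 -0.039; 0 0 0.35 -0.039; 0.2 -0.39 0 -0.039; 0.2 -0.39 0 -0.039; 0.2 -0.39 0 -0.039; 0.2 -0.39 0 -0.039; 0.2 -0.39 0 -0.039; 0.2 -0.39 0 -0.039; 0.2 -0.39 0 -0.039",
  "gripper": 0
}}

```text
t: 0.93
eef_pos: [408.5, 299.8, 336.6]
tcp_rot: [-3.142, 0.0, 1.455]
ft_force: [1.5, 0.5, -0.2]
opening: 0.998
grip_force: 0.0
```

Request:
{"method": "drive_tool", "body": {
  "deltas": "0.145 -0.30 0 -0.025; 0.145 -0.30 0 -0.025; 0.145 -0.30 0 -0.024; 0.145 -0.30 0 -0.024; 0 0 0 0; 0 0 0 0; 0 0 0 0"
}}

```text
t: 1.52
eef_pos: [466.0, 181.9, 336.5]
tcp_rot: [-3.141, 0.0, 1.153]
ft_force: [0.8, -0.5, -0.9]
opening: 1.001
grip_force: 0.0
```

Run:
```python
from h import *
p,d=env.read_camera("scene"); cv2.imwrite("pics/s1.png",cv2.resize(p[40:260,220:440,::-1],(600,600),interpolation=cv2.INTER_CUBIC))
s=env.state();print(s["eef_pos"],s["tcp_rot"],s["ft_force"],s["joints"])
```

```text
[465.80411947 182.27503472 336.55377811] [-3.14128777e+00  7.01757883e-05  1.15396696e+00] [-0.12040225 -0.90265844 -1.10416761] [2.40795592e-01 2.11891482e-01 1.70228591e+00 1.38911601e-04
 1.22769946e+00 6.57578221e-01]
```

View pics/s1.png

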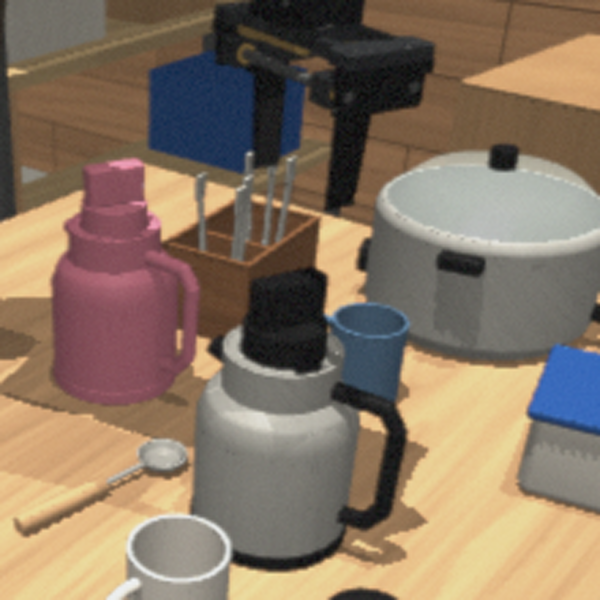

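The open gripper hangs above the bar, with its fingers either side across it. I'll correct the last few mm in x and y, then descend.

Request:
{"method": "drive_tool", "body": {
  "deltas": "0.07 -0.15 0 0; 0 0 -0.2 0; 0 0 -0.2 0; 0 0 -0.2 0; 0 0 0 0; 0 0 0 0"
}}

```text
t: 2.07
eef_pos: [472.7, 167.6, 276.6]
tcp_rot: [-3.14, 0.001, 1.155]
ft_force: [0.3, -0.0, -0.1]
opening: 0.998
grip_force: 0.0
```

Run:
```python
from h import *
p,d=env.read_camera("scene"); q,e=env.read_camera("top")
f=lambda a:cv2.resize(a[:,:,::-1],(390,390),interpolation=cv2.INTER_CUBIC)
cv2.imwrite("pics/s2.png",np.hstack([f(p[70:220,250:400]),f(q[100:200,145:245])]))
s=env.state();print(s["eef_pos"],s["tcp_rot"],s["ft_force"])
```

```text
[473.42314052 167.43074846 277.80739753] [ 3.14036104e+00 -8.84721679e-04  1.15403320e+00] [-0.48108186 -0.39715611  0.42773752]
```

View pics/s2.png

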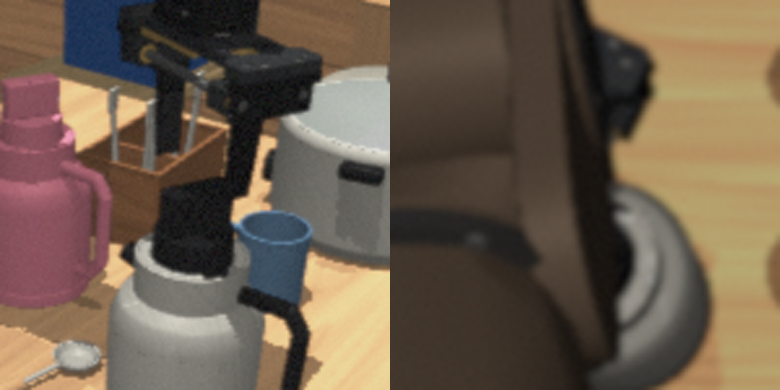

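The fingers straddle the bar symmetrically: tips at about (170,155) and (240,195), bar centre at about (197,190). I'll descend and close.

Request:
{"method": "drive_tool", "body": {
  "deltas": "0 0 -0.16 0; 0 0 -0.16 0; 0 0 -0.14 0; 0 0 0 0; 0 0 0 0"
}}

```text
t: 2.58
eef_pos: [473.4, 166.9, 231.5]
tcp_rot: [3.141, -0.0, 1.153]
ft_force: [0.4, 0.7, -0.7]
opening: 0.999
grip_force: 0.0
```

Request:
{"method": "drive_tool", "body": {
  "deltas": "0 0 0 0; 0 0 0 0; 0 0 0 0; 0 0 0 0; 0 0 0 0; 0 0 0 0; 0 0 0 0; 0 0 0 0",
  "gripper": 1
}}

```text
t: 3.25
eef_pos: [473.2, 166.7, 230.7]
tcp_rot: [3.141, 0.0, 1.153]
ft_force: [0.5, -0.2, -0.3]
opening: 0.498
grip_force: 0.0
```

Request:
{"method": "drive_tool", "body": {
  "deltas": "0 0 0 0; 0 0 0 0; 0 0 0 0; 0 0 0 0; 0 0 0 0; 0 0 0 0; 0 0 0 0; 0 0 0 0"
}}

```text
t: 3.92
eef_pos: [472.2, 167.1, 230.6]
tcp_rot: [-3.139, 0.0, 1.153]
ft_force: [-6.2, 4.0, 2.9]
opening: 0.251
grip_force: 30.0
```

Closed on 24 mm, which matches the bar. Now I'll press 14 mm, easing the small side load as well.

Request:
{"method": "drive_tool", "body": {
  "deltas": "-0.01 0.005 -0.04 0; 0 0 -0.05 0; 0 0 -0.05 0; 0 0 0 0; 0 0 0 0; 0 0 0 0"
}}

```text
t: 4.42
eef_pos: [472.1, 167.2, 217.0]
tcp_rot: [3.141, -0.0, 1.153]
ft_force: [-2.1, 0.2, 7.9]
opening: 0.249
grip_force: 30.0
```

Request:
{"method": "drive_tool", "body": {
  "deltas": "0 0 -0.015 0; 0 0 0 -0.025; 0 0 0 -0.025; 0 0 0 -0.025; 0 0 0 -0.025; 0 0 0 0; 0 0 0 0"
}}

```text
t: 5.0
eef_pos: [471.9, 167.4, 215.6]
tcp_rot: [-3.141, -0.0, 0.838]
ft_force: [-5.0, 0.8, 9.1]
opening: 0.25
grip_force: 30.0
```

Request:
{"method": "drive_tool", "body": {
  "deltas": "-0.01 0 0 -0.028; 0 0 0 -0.028; 0 0 0 -0.028; 0 0 0 -0.028; 0 0 0 -0.028; 0 0 0 -0.028; 0 0 0 -0.028; 0 0 0 -0.028; 0 0 0 -0.027; 0 0 0 0"
}}

```text
t: 5.83
eef_pos: [471.5, 168.0, 215.8]
tcp_rot: [-3.14, -0.002, 0.044]
ft_force: [-1.5, 5.8, 9.8]
opening: 0.252
grip_force: 30.0
```

Request:
{"method": "drive_tool", "body": {
  "deltas": "0 0 0 0; 0 0 0 0; 0 0 0 0"
}}

```text
t: 6.08
eef_pos: [471.5, 167.9, 215.8]
tcp_rot: [-3.14, -0.002, 0.05]
ft_force: [-3.0, 5.4, 8.9]
opening: 0.249
grip_force: 30.0
```

Run:
```python
from h import *
p,d=env.read_camera("scene")
cv2.imwrite("pics/s3.png",cv2.resize(p[80:260,240:420,::-1],(600,600),interpolation=cv2.INTER_CUBIC))
s=env.state();print(s["eef_pos"],s["tcp_rot"],s["ft_force"],s["moment"],s["opening"])
```

```text
[471.48354371 167.94532394 215.79298855] [-3.14014262e+00 -1.52732236e-03  4.96207098e-02] [-2.15291839  6.38820626  8.62916594] [ 0.90717288  0.67297474 -0.04583939] 0.25085628280190075
```

View pics/s3.png

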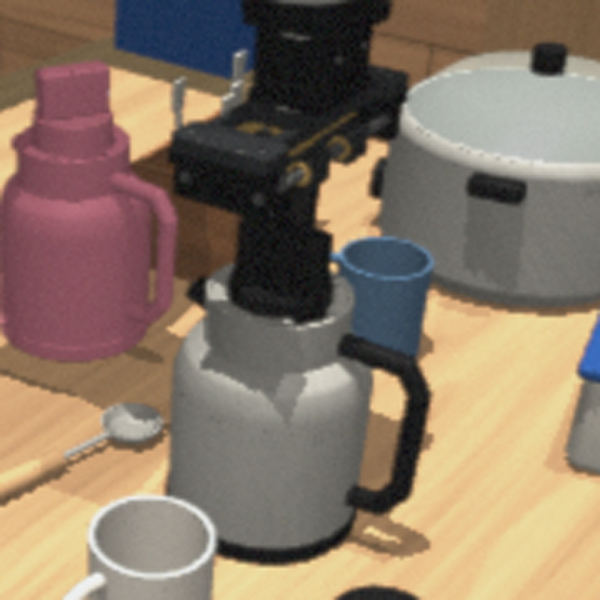

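The bar now lines up with the handle at about 3°, still pressed. I'll ease up until the lugs catch, then release.

Request:
{"method": "drive_tool", "body": {
  "deltas": "0 0.01 0.03 0; 0 0 0.03 0; 0 0 0.02 0; 0 0 0 0; 0 0 0 0; 0 0 0 0"
}}

```text
t: 6.63
eef_pos: [471.5, 168.1, 223.5]
tcp_rot: [3.141, -0.001, 0.05]
ft_force: [-0.8, -1.3, 6.2]
opening: 0.247
grip_force: 30.0
```

Request:
{"method": "drive_tool", "body": {
  "deltas": "0 0 0 0; 0 0 0 0; 0 0 0 0; 0 0 0 0; 0 0 0 0; 0 0 0 0; 0 0 0 0; 0 0 0 0; 0 0 0 0; 0 0 0 0",
  "gripper": 0
}}

```text
t: 7.47
eef_pos: [471.2, 168.2, 223.2]
tcp_rot: [3.142, -0.0, 0.05]
ft_force: [1.3, 0.5, 0.2]
opening: 0.898
grip_force: 0.0
```

Request:
{"method": "drive_tool", "body": {
  "deltas": "0 0 0 0; 0 0 0 0; 0 0 0.15 0; 0 0 0.3 0; 0 0 0.35 0; 0 0 0.35 0; -0.3 0.25 0 0; -0.3 0.25 0 0; -0.3 0.25 0 0; -0.3 0.25 0 0"
}}

```text
t: 8.3
eef_pos: [349.8, 268.7, 338.3]
tcp_rot: [-3.141, -0.0, 0.049]
ft_force: [1.3, 0.5, -0.1]
opening: 0.998
grip_force: 0.0
```

Run:
```python
from h import *
p,d=env.read_camera("scene");W=cloud("scene",d)
a,b,c,e=280,130,375,250
w=W[b:e,a:c];q=p[b:e,a:c];dark=(q.max(-1)<60)&(d[b:e,a:c]>0)&(np.hypot(w[...,0]-473,w[...,1]-167)<45)&(w[...,2]<270)
hs=w[...,2][dark];print(np.percentile(hs,[95,98,99.5]))
t=w[dark&(w[...,2]>np.percentile(hs,99)-8)];print(len(t),cv2.minAreaRect(t[:,:2].astype(np.float32)))
cv2.imwrite("pics/s4.png",cv2.resize(p[80:260,240:420,::-1],(600,600),interpolation=cv2.INTER_CUBIC))
s=env.state();print(s["t"],s["eef_pos"],s["ft_force"],s["opening"])
```

```text
[243.51482014 244.02726285 244.4895959 ]
190 ((473.57269287109375, 165.5922088623047), (25.430400848388672, 59.96894454956055), 89.26071166992188)
8.35 [345.39612233 271.58568014 338.52104973] [-1.42651442  1.52407855  0.77054012] 0.9999258636920122
```

View pics/s4.png

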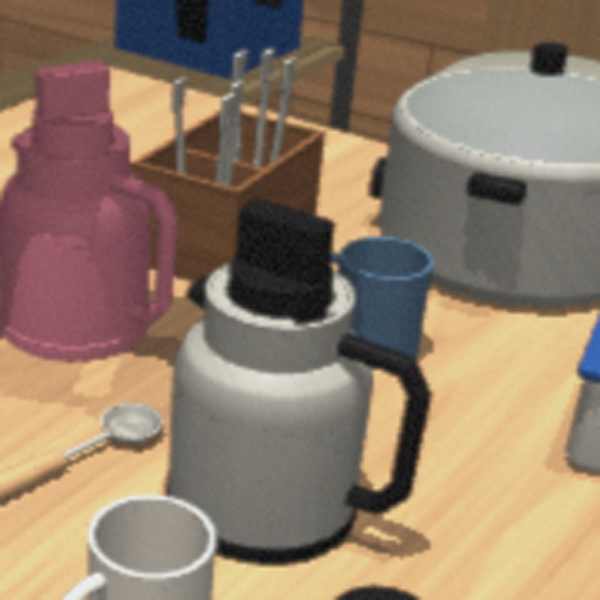

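The stopper stayed down after release. Its bar top reads about 243.5 mm, the same as the locked jug's, and it is in line with the handle. The gripper is clear, so I'm handing in.

```bash
python3 -c "
from cell import env
print(env.job_done())"
```

```text
the job is handed in; nothing more can be done
None
```

The stopper is pressed down, turned in line with the jug's handle and stayed down when released; the other jug was not touched, and the job was handed in at about 8.4 s (the hand-in returned no verdict).

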